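# Take the pile at the till apart and put each thing in its tray

### The job

The things of the till corner have been left in one pile; put them away in the four low wooden trays: the wooden dish in the round tray, the flat grey tin in the small rectangular one, the black card wallet in the middle-sized one and the pack of wipes in the long one. Take the pile apart from the top, putting each thing away before you take the next; keep everything upright and set each thing in the middle of its tray and lengthwise with it, lying flat on the floor inside the rim. Leave the roll of grey tape and the order pad where they are.

Things in the scene. Friction and masses are not known exactly. Their poses are not given: they have to be found in the camera images.
- wood_dish: small turned wooden dish, hollow, 48 mm across the rim, 34 mm across the foot, 18 mm high, 45 g; its wall flares, so fingers from outside touch it only at the rim, its top few mm. Top of the pile, standing on the flat grey tin, about 8 mm from the tin's centre along its length. Origin: centre of its underside; z up; its yaw does not matter.
- card_pack: flat grey tin of cards (closed box), 40 (x) x 58 (y) x 14 (z) mm, about 60 g; second in the pile, lying on the black wallet. Origin: centre of its underside; its own y runs along the 58 mm length, z up.
- card_wallet: flat black card wallet (rigid block), 70 (x) x 100 (y) x 14 (z) mm, about 90 g; third in the pile, lying on the lid of the wipes pack. Origin: centre of its underside; its own y runs along the 100 mm length, z up.
- wet_wipes: green pack of wipes with a white flat lid on top, firm: a body 70 (x) x 160 (y) x 29 (z) mm, with a 42 x 86 mm lid in the middle whose top is 37 mm above the underside; the lid does not open; about 240 g. Bottom of the pile, standing on the counter. Origin: centre of its underside; its own y runs along the 160 mm length, z up.
- dish_tray: round tray, for the wooden dish: fixed plain wooden tray on the counter; floor board 10 mm thick, rim 3 mm wide rising 3 mm above the floor. Origin: centre of its underside, on the counter (z = 0). Inner floor 64 mm across, 70 mm outside.
- tin_tray: small rectangular tray, for the flat grey tin: fixed plain wooden tray on the counter; floor board 10 mm thick, rim 3 mm wide rising 3 mm above the floor. Origin: centre of its underside, on the counter (z = 0). Inner floor 56 (x) x 74 (y) mm, 62 x 80 mm outside; its own y runs along its length.
- wallet_tray: middle-sized rectangular tray, for the black wallet: fixed plain wooden tray on the counter; floor board 10 mm thick, rim 3 mm wide rising 3 mm above the floor. Origin: centre of its underside, on the counter (z = 0). Inner floor 88 (x) x 118 (y) mm, 94 x 124 mm outside; its own y runs along its length.
- wipes_tray: long rectangular tray, for the pack of wipes: fixed plain wooden tray on the counter; floor board 10 mm thick, rim 3 mm wide rising 3 mm above the floor. Origin: centre of its underside, on the counter (z = 0). Inner floor 88 (x) x 178 (y) mm, 94 x 184 mm outside; its own y runs along its length.
- tape_grey: bystander, to be left alone: roll of grey tape lying flat, 82 mm across, 30 mm high, loose on the counter. Origin: centre of its underside. (Fixed things near the work: a tape dispenser 103 mm high stands between the left tray place and the pile, and a cash box with a keyboard, 125 mm high, left of that place.)
- order_pad: bystander, to be left alone: brown spiral order pad, 130 x 94 x 13 mm, loose on the counter. Origin: centre of its underside.
Things that resemble listed ones, but are neither listed nor needed, are in the scene too. What is meant by the card_pack is not pink, and is the larger of those in its own colour.

How it is judged:
By the outcome, as a careful person would: the job done as asked, in the order asked, and still so for the second after the job is handed in, with the robot touching nothing.
It also fails if it takes over 106 s, if anything falls off the work surface, if the arm or the gripper's body presses on something with over 40 N, if the wrist force passes 120 N, or if a joint passes its speed limit or range.

### The arm

A 6-joint arm with a two-finger parallel gripper is mounted at the origin on a cart in front of the work surface, level with it; the furniture and walls round the work are solid. World frame = base frame: x ahead of the robot, y to its left, z up, the work surface at z = 0. Lengths are in mm, angles in rad, forces in N, time in s.
With the tool pointing down it reaches from about 350 to 975 mm from the base axis. Payload 7.1 kg.
Tool frame: the origin (TCP) lies midway between the tips of the shut fingers; the grasp point (between the pads) lies ctrl.grip_point_offset behind it (ctrl.grip_point_offset is the distance from the TCP to the grasp point, in mm); z points along the fingers, y is the line along which they close (so a half turn about z gives the same grasp; the last joint's range is limited). The gripper opens to 88 mm and grips with 3 to 60 N. Pads are 20 mm wide; open, the fingers measure 115 mm over their backs; the gripper's body (75 mm by 178 mm) begins 61 mm behind the grasp point.
Start: joints at [-1.136, 0.423, 1.63, -0, 1.089, -0.019], TCP at [274.004, -561.717, 222.675] pointing down, gripper open.
Joint ranges: [-3, 3], [-0.9, 2.11], [0.09, 2.58], [-1.31, 4.45], [0.11, 2.69], [-2.54, 2.54]. Speed limits (rad/s): [2.39, 2.39, 3.01, 3.14, 3.14, 3.14].

### API

Orientations are given as a rotation vector (axis times angle).
In Python, from workcell import ctrl gives the robot as it stands.
- The arm moves only by the tool apply_moves, never from a script. Its argument "targets" is a list of rows, each an object of numbers: "tx", "ty", "tz": the shift along the world's x, y, z in m; "spin": the turn about the world's z in degrees. In form: [{"tx": .., "ty": .., "tz": .., "spin": ..}, ...]. A call has exactly 8 rows; each row is the pose to reach, as a shift and turn from the pose commanded when the call began; what a row does not reach only later rows make up. A row lasts 1/10 s, in which the tool goes at most 50 mm and 8.59 degrees, less where a joint would pass 70% of its speed; a pose out of reach is approached as far as the arm can. A call with a gripper value outside its range is refused whole. "gripper" is the closure, from -1 (fully open) to 1 (shut), set as the call begins (left out, the last holds). The fingers move at their own pace and stop on an object; the grip force is fixed at half the most. Time passes only in rows, so rows that repeat a pose let the fingers close, or fill a call up. It gives the time, the measured TCP pose, the force, the opening and the grip force at its end, in the units of the state.
- ctrl.get_obs(): the state, without advancing time (a new reading comes with each control period).
- ctrl.get_image(name): name is "scene" or "top" or "wrist"; returns the picture (420x560x3 uint8, red, green, blue); there is no depth.
- ctrl.get_calibration(name): a dict with "fov_y" (degrees; the focal length in pixels is half the picture's height over the tangent of half this angle, whatever the lens; pixels are square), "cx", "cy" (the principal point, pixels), "dist" ([k1, k2, p1, p2, k3] as OpenCV has them; the pictures are not rectified), "rvec" (rotation vector, rad) and "tvec" (3), from world to camera coordinates, as OpenCV has them. Camera axes: x right, y down, z forward; pixel columns grow to the right and rows downward; lengths in mm; the calibration is good to about 2 mm. A picture is of the moment at which its call begins: read the wrist's pose just before it. get_calibration takes no time and is no camera call; for the wrist camera it gives the pose at the moment of the call.
- ctrl.close_job(): hands the job in; it is judged then, once.
Trained networks look in the newest picture that a camera, given by its name, has taken for a name from the list of things; names that differ only in an ending like _2 or _b are one class to them, and where a whole thing is asked for, a point or a joint stands for the part that bears it (a point fixed in the world has none). Each returns a list of dicts, best first, with "score" (0 to 1); they miss things now and then, are a little off and sometimes report something else, mostly with a low value. They report only what shows in the picture. A call takes as long as a camera call. They do not tell look-alikes from the thing itself.
- ctrl.outline_of(name, camera): "pixels" (420x560 bool, what is visible of it) and "box" ([left, top, right, bottom] in pixels, round what is visible of it).
- ctrl.pinpoint(name, camera): "uv" ([column, row] in pixels: a listed point, or the origin of a listed thing).
The state is a dict: "t": time; "qpos": joint angles; "qvel": joint speeds; "joint_torque": joint torques, N m; "ee_pos": TCP position; "orientation": TCP orientation; "ft_force": force on the tool from outside, world axes, zero at the start; "moment": the same for the moment, N m; "width": finger opening in mm; "grasp_force": force on a finger pad.
Only numpy, scipy, OpenCV 4.12 (cv2) and the standard library are available. Lean on these libraries where they do the work, as an engineer would, in place of code of your own. Each camera call takes 0.05 s, during which the arm holds its last target. There are 200 camera calls.

## Working session

There is one attempt and no reset: what is moved stays moved. The work goes in short steps, Python scripts to look and compute and a tool call to move; the robot and the scene stay as the last step left them, time stands still between calls to the robot, and variables do not carry over. Pictures are saved under pics/ and viewed, at most 16 in all, crops included, and the job is handed in when it is done.

Besides the shell and the picture viewer there is one more tool, called after ">>>" as name(argument=value, ...) on one line, values as JSON. apply_moves: Moves the arm, as the interface text tells. Its arguments: {"type":"object","properties":{"targets":{"type":"array"},"gripper":{"type":"number"}},"required":["targets"]}

```bash
ls; mkdir -p pics
python3 - <<'E'
from workcell import ctrl
import cv2,numpy as np
print(ctrl.grip_point_offset); o=ctrl.get_obs(); print(o)
for n in ["scene","top"]:
    im=ctrl.get_image(n); cv2.imwrite(f"pics/{n}0.png",im[:,:,::-1]); print(n,ctrl.get_calibration(n))
    for k in ["wood_dish","card_pack","card_wallet","wet_wipes","dish_tray","tin_tray","wallet_tray","wipes_tray","tape_grey","order_pad"]:
        print(k,[(np.round(r["uv"],1).tolist(),round(r["score"],2)) for r in ctrl.pinpoint(k,n)][:4],[(np.round(r["box"]).tolist(),round(r["score"],2)) for r in ctrl.outline_of(k,n)][:4])
E
```

```text
pics
18.700000000000003
{'t': 0.0, 'qpos': array([-1.13602263e+00,  4.23844874e-01,  1.63067795e+00, -5.02920115e-06,
        1.08859108e+00, -1.90084094e-02]), 'qvel': array([-8.11507053e-04, -1.25874719e-03, -1.14099023e-03,  1.11741018e-03,
        1.45232445e-03, -2.29879154e-05]), 'joint_torque': array([-1.42357883e-03, -5.44630587e+01, -2.73669469e+01,  6.41439599e-02,
        2.25898437e-02, -9.70142742e-05]), 'ee_pos': array([ 273.76546158, -561.23998584,  221.90390906]), 'orientation': array([-3.05962475e+00, -7.06368150e-01,  4.99791948e-04]), 'ft_force': array([-0.29829282,  0.3334082 , -1.0634286 ]), 'moment': array([ 0.03875065, -0.05193328, -0.03929176]), 'grasp_force': 0.0, 'width': 88.14883505866068}
scene {'fov_y': 43.55429543980967, 'cx': 283.2921367736889, 'cy': 207.71722341329252, 'dist': array([0.05233844, 0.        , 0.        , 0.        , 0.        ]), 'rvec': array([ 2.12532007, -1.11158454,  0.4633987 ]), 'tvec': array([-269.25592261,  355.94045748, 1280.57527527])}
wood_dish [([340.5, 206.4], 0.45)] [([335.0, 199.0, 350.0, 212.0], 0.67)]
card_pack [([356.6,
[... 1191 characters left out ...]
, ([318.0, 160.5], 0.52), ([335.2, 194.7], 0.5)] [([397.0, 281.0, 419.0, 300.0], 0.77)]
card_wallet [([337.0, 196.2], 0.58)] [([320.0, 178.0, 357.0, 207.0], 0.85)]
wet_wipes [([334.0, 196.0], 0.96)] [([308.0, 184.0, 361.0, 207.0], 0.74), ([401.0, 233.0, 425.0, 259.0], 0.58)]
dish_tray [([412.7, 249.1], 0.83)] []
tin_tray [([404.7, 196.6], 0.94)] [([386.0, 185.0, 421.0, 209.0], 0.93), ([291.0, 231.0, 357.0, 267.0], 0.5)]
wallet_tray [([206.6, 241.9], 0.74)] [([183.0, 218.0, 232.0, 262.0], 0.59)]
wipes_tray [([333.9, 199.3], 0.34)] [([295.0, 230.0, 360.0, 268.0], 0.72)]
tape_grey [([379.6, 155.8], 0.66)] [([365.0, 142.0, 397.0, 171.0], 0.63)]
order_pad [] [([128.0, 262.0, 178.0, 313.0], 0.67)]
```

Run:
```python
import cv2
im=cv2.imread("pics/top0.png")[120:330,160:440]; cv2.imwrite("pics/top0c.png",cv2.resize(im,None,fx=2.85,fy=2.85,interpolation=cv2.INTER_CUBIC))
```

```text
(no output)
```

View pics/top0c.png

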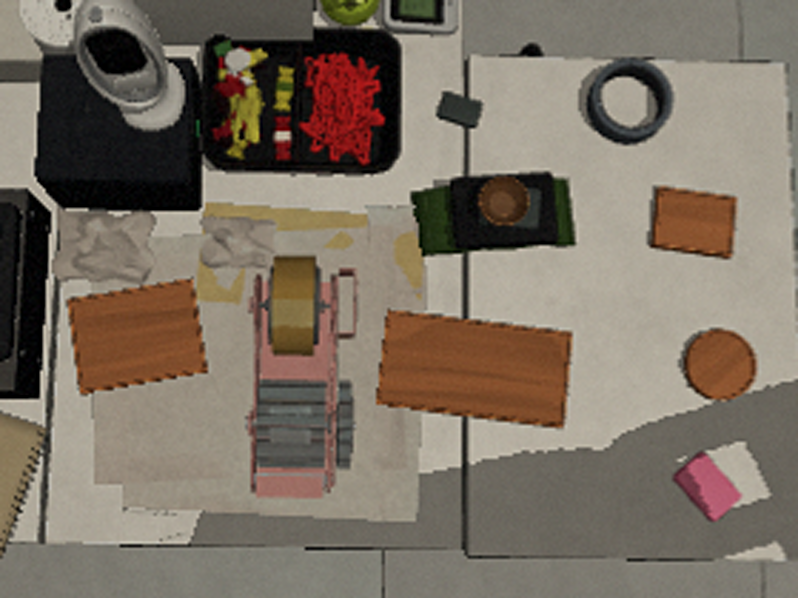

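View pics/scene0.png

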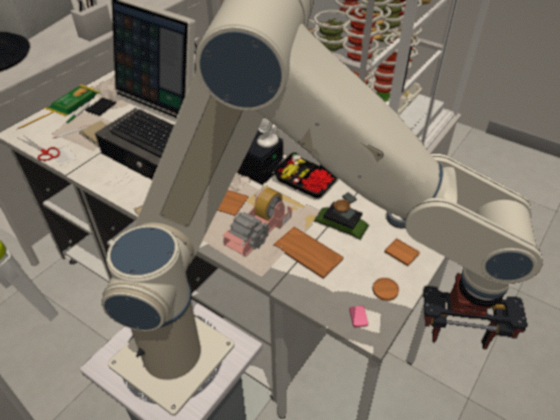

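```bash
cat > h.py <<'E'
from workcell import ctrl
import cv2,numpy as np
from scipy.spatial.transform import Rotation as R
def cam(n):
    c=ctrl.get_calibration(n); f=210/np.tan(np.radians(c["fov_y"])/2)
    return np.array([[f,0,c["cx"]],[0,f,c["cy"]],[0,0,1]]),c["dist"],np.array(c["rvec"]),np.array(c["tvec"])
def ground(uv,z,C):
    K,d,r,t=C; uv=np.asarray(uv,float).reshape(-1,1,2)
    p=cv2.undistortPoints(uv,K,d)[:,0]; Rm=R.from_rotvec(r.ravel()).as_matrix()
    D=np.c_[p,np.ones(len(p))]@Rm; o=-Rm.T@t.ravel()
    return (o+D*((z-o[2])/D[:,2])[:,None])[:,:2]
def rect(mask,z,C):
    cs,_=cv2.findContours(mask.astype(np.uint8),cv2.RETR_EXTERNAL,cv2.CHAIN_APPROX_NONE)
    c=max(cs,key=cv2.contourArea); g=ground(c[:,0],z,C)
    (x,y),(w,h),a=cv2.minAreaRect(g.astype(np.float32))
    if w>h: w,h,a=h,w,a+90   # h long; a: angle of w-axis(x)
    return round(x,1),round(y,1),round(w,1),round(h,1),round((a+90)%180-90,1)  # yaw of own x axis
def proj(p,C):
    K,d,r,t=C
    return cv2.projectPoints(np.asarray(p,float).reshape(-1,1,3),r,t,K,d)[0][:,0]
E
python3 - <<'E'
from h import *
C=cam("top"); Rm=R.from_rotvec(C[2]).as_matrix(); print("campos",-Rm.T@C[3])
for n,uv,z in [("dish",(336,189.5),101),("wallet",(336.5,194),65),("tin_tray",(404.5,197.5),13),("dish_tray",(412.7,248),13),("wipes_tray",(327,250),13),("wallet_tray",(207,238),13),("disp",(265,240),50),("tape",(380,155.8),30)]:
    print(n,ground(uv,z,C).round(0))
for k,z in [("card_wallet",65),("wet_wipes",29),("tin_tray",13),("wallet_tray",13),("wipes_tray",13)]:
    pass
ctrl.get_image("top")
for k,z in [("card_wallet",65),("wet_wipes",29),("tin_tray",13),("wallet_tray",13),("wipes_tray",13)]:
    r=ctrl.outline_of(k,"top")
    if r: print(k,rect(r[0]["pixels"],z,C))
Cw=cam("wrist");Rw=R.from_rotvec(Cw[2]).as_matrix(); o=ctrl.get_obs(); Rt=R.from_rotvec(o["orientation"]).as_matrix()
print("wrist cam in tool", Rt.T@(-Rw.T@Cw[3]-o["ee_pos"]), (Rt.T@Rw.T).round(2), Cw[0], Cw[1], "tool yaw y axis",Rt[:,1])
E
```

```text
campos [ 340.94294257   47.49541378 1158.5732672 ]
dish [[ 606. -107.]]
wallet [[ 603. -114.]]
tin_tray [[ 609. -316.]]
dish_tray [[ 465. -334.]]
wipes_tray [[456. -94.]]
wallet_tray [[483. 239.]]
disp [[476.  77.]]
tape [[ 726. -244.]]
card_wallet (604.9, -113.9, 70.2, 100.1, 4.9)
wet_wipes (599.7, -49.5, 42.7, 64.9, -80.5)
tin_tray (609.5, -310.9, 64.8, 84.1, -8.5)
wallet_tray (485.3, 236.7, 94.7, 124.9, 10.8)
wipes_tray (459.3, -91.8, 94.3, 183.5, -6.2)
wrist cam in tool [  81.67525506    0.52002844 -161.8259848 ] [[-0.   -0.95 -0.3 ]
 [ 1.   -0.   -0.  ]
 [ 0.   -0.3   0.95]] [[343.24437033   0.         280.66763766]
 [  0.         343.24437033 205.48227331]
 [  0.           0.           1.        ]] [-0.0676727  0.         0.         0.         0.       ] tool yaw y axis [ 4.38351025e-01 -8.98803859e-01 -3.49160911e-05]
```

>>> apply_moves(targets=[{"tx": 0.05,"ty": 0.02,"tz": 0.02,"spin": 8},{"tx": 0.09,"ty": 0.05,"tz": 0.04,"spin": 16},{"tx": 0.13,"ty": 0.08,"tz": 0.05,"spin": 24},{"tx": 0.17,"ty": 0.11,"tz": 0.05,"spin": 32},{"tx": 0.2,"ty": 0.15,"tz": 0.05,"spin": 40},{"tx": 0.23,"ty": 0.19,"tz": 0.05,"spin": 48},{"tx": 0.26,"ty": 0.23,"tz": 0.05,"spin": 56},{"tx": 0.28,"ty": 0.27,"tz": 0.05,"spin": 64}], gripper=-1)

```text
t: 3.2
ee_pos: [552.7, -295.3, 272.8]
orientation: [2.215, 2.227, 0.0]
ft_force: [0.7, 0.2, -0.5]
width: 87.6
grasp_force: 0.0
```

>>> apply_moves(targets=[{"tx": 0.01,"ty": 0.04,"tz": 0,"spin": 2},{"tx": 0.02,"ty": 0.08,"tz": 0,"spin": 4},{"tx": 0.03,"ty": 0.12,"tz": 0,"spin": 5},{"tx": 0.04,"ty": 0.15,"tz": 0,"spin": 5},{"tx": 0.045,"ty": 0.175,"tz": 0,"spin": 5},{"tx": 0.045,"ty": 0.175,"tz": 0,"spin": 5},{"tx": 0.045,"ty": 0.175,"tz": 0,"spin": 5},{"tx": 0.045,"ty": 0.175,"tz": 0,"spin": 5}])

```text
t: 4.0
ee_pos: [596.0, -122.8, 272.7]
orientation: [2.123, 2.315, -0.0]
ft_force: [-0.0, 0.2, -0.0]
width: 88.1
grasp_force: 0.0
```

```bash
cat >> h.py <<'E'
def look(names,tag,cam_="wrist"):
    o=ctrl.get_obs(); C=cam(cam_); im=ctrl.get_image(cam_)
    Rt=R.from_rotvec(o["orientation"]).as_matrix()
    print("t",round(o["t"],2),"tcp",o["ee_pos"].round(1),"yaw",np.degrees(np.arctan2(Rt[1,1],Rt[0,1])).round(1))
    cv2.imwrite(f"pics/{tag}.png",im[:,:,::-1]); np.savez(f"pics/{tag}.npz",K=C[0],d=C[1],r=C[2],t=C[3])
    for n,z in names:
        for r in ctrl.outline_of(n,cam_)[:2]:
            print(n,z,"score",round(r["score"],2),"box",np.round(r["box"]).tolist(),"rect",rect(r["pixels"],z,C))
        for r in ctrl.pinpoint(n,cam_)[:2]: print("   pin",np.round(r["uv"],1),round(r["score"],2))
    return im,C
E
python3 - <<'E'
from h import *
look([("wood_dish",83),("card_pack",65),("card_wallet",51),("wet_wipes",29),("tin_tray",13),("wipes_tray",13)],"w1")
E
```

```text
t 4.0 tcp [ 596.  -122.8  272.7] yaw 5.0
wood_dish 83 score 0.94 box [275.0, 150.0, 317.0, 190.0] rect (608.1, -111.5, 44.9, 47.6, 5.0)
   pin [293.6 170.8] 0.88
   pin [367.5 260.5] 0.38
card_pack 65 score 0.85 box [368.0, 123.0, 404.0, 155.0] rect (702.6, -73.9, 27.4, 35.8, -18.5)
card_pack 65 score 0.62 box [273.0, 145.0, 313.0, 199.0] rect (605.4, -142.5, 14.6, 39.4, 81.9)
   pin [102.6 281.3] 0.98
   pin [382.  140.2] 0.82
card_wallet 51 score 0.8 box [262.0, 123.0, 324.0, 212.0] rect (607.1, -116.7, 70.4, 99.0, 4.7)
wet_wipes 29 score 0.87 box [261.0, 92.0, 321.0, 218.0] rect (602.2, -51.6, 34.5, 65.7, -84.9)
tin_tray 13 score 0.82 box [253.0, 271.0, 309.0, 327.0] rect (608.7, -311.8, 62.8, 86.3, -7.8)
   pin [277.8 298.7] 0.84
wipes_tray 13 score 0.8 box [130.0, 46.0, 220.0, 210.0] rect (458.5, -93.7, 97.9, 185.0, -6.2)
   pin [177.2 134.9] 0.91
```

View pics/w1.png

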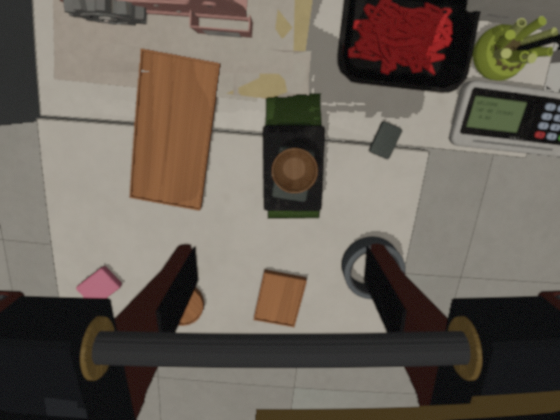

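>>> apply_moves(targets=[{"tx": 0.005,"ty": 0.003,"tz": -0.04,"spin": 0},{"tx": 0.009,"ty": 0.005,"tz": -0.08,"spin": 0},{"tx": 0.009,"ty": 0.005,"tz": -0.11,"spin": 0},{"tx": 0.009,"ty": 0.005,"tz": -0.13,"spin": 0},{"tx": 0.009,"ty": 0.005,"tz": -0.14,"spin": 0},{"tx": 0.009,"ty": 0.005,"tz": -0.14,"spin": 0},{"tx": 0.009,"ty": 0.005,"tz": -0.14,"spin": 0},{"tx": 0.009,"ty": 0.005,"tz": -0.14,"spin": 0}])

```text
t: 5.45
ee_pos: [606.2, -117.0, 134.2]
orientation: [2.121, 2.315, 0.002]
ft_force: [-0.0, -0.0, 0.2]
width: 87.7
grasp_force: 0.0
```

Run:
```python
from h import *
im,C=look([("wood_dish",83),("card_pack",65),("card_wallet",51),("wet_wipes",29)],"w2")
print(ctrl.get_obs()["ee_pos"])
```

```text
t 5.45 tcp [ 606.2 -117.   134.2] yaw 5.0
   pin [286.7 215.9] 0.91
card_pack 65 score 0.91 box [254.0, 177.0, 315.0, 261.0] rect (605.3, -143.7, 12.9, 39.7, 80.0)
card_pack 65 score 0.79 box [394.0, 139.0, 441.0, 190.0] rect (696.1, -70.3, 25.1, 34.0, -16.7)
   pin [417.2 162.6] 0.87
card_wallet 51 score 0.6 box [237.0, 144.0, 332.0, 274.0] rect (608.3, -116.6, 70.2, 100.5, 5.2)
wet_wipes 29 score 0.97 box [241.0, 97.0, 324.0, 272.0] rect (602.6, -52.0, 36.1, 65.0, -83.9)
wet_wipes 29 score 0.28 box [254.0, 186.0, 323.0, 251.0] rect (610.6, -131.5, 59.1, 59.7, 5.0)
   pin [116.3 154.5] 0.27
[ 605.22562261 -116.8539237   132.81775431]
```

View pics/w2.png

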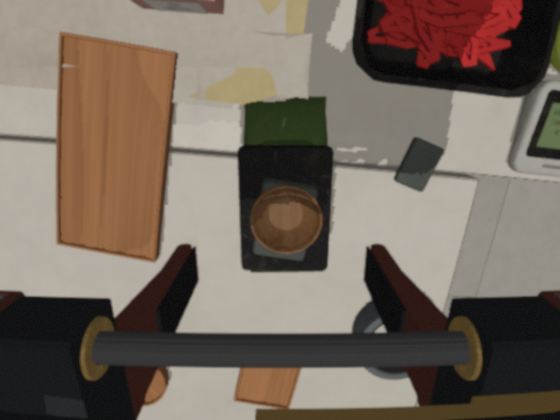

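Run:
```python
from h import *
z=np.load("pics/w2.npz"); C=(z["K"],z["d"],z["r"],z["t"])
print(ground([(286.5,220),(250,220),(323,220),(286.5,185),(286.5,255)],83,C).round(1))
print(ground([(262,179),(317,181),(254,258),(310,260)],65,C).round(1))
im=cv2.imread("pics/w2.png")[165:275,225:345]; cv2.imwrite("pics/w2c.png",cv2.resize(im,None,fx=5,fy=5,interpolation=cv2.INTER_CUBIC))
```

```text
[[ 608.6 -112. ]
 [ 584.7 -114.1]
 [ 632.6 -109.9]
 [ 606.5  -88.4]
 [ 611.  -137.3]]
[[ 590.   -90. ]
 [ 627.9  -88.1]
 [ 588.2 -150.4]
 [ 629.9 -148.5]]
```

View pics/w2c.png

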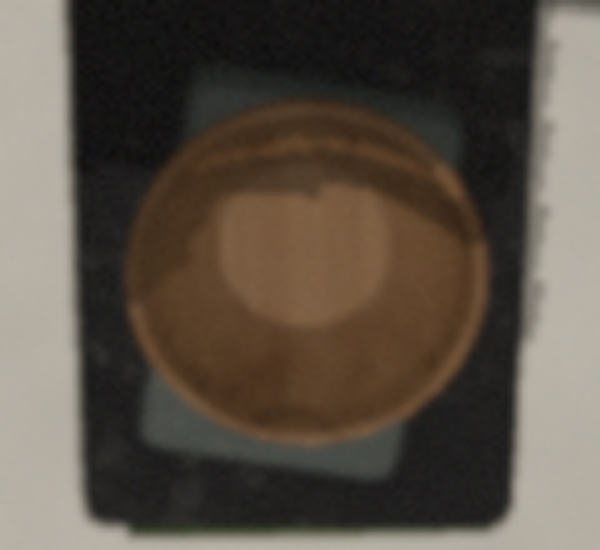

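>>> apply_moves(targets=[{"tx": 0.003,"ty": 0.005,"tz": -0.02,"spin": 0},{"tx": 0.003,"ty": 0.005,"tz": -0.04,"spin": 0},{"tx": 0.003,"ty": 0.005,"tz": -0.055,"spin": 0},{"tx": 0.003,"ty": 0.005,"tz": -0.066,"spin": 0},{"tx": 0.003,"ty": 0.005,"tz": -0.066,"spin": 0},{"tx": 0.003,"ty": 0.005,"tz": -0.066,"spin": 0},{"tx": 0.003,"ty": 0.005,"tz": -0.066,"spin": 0},{"tx": 0.003,"ty": 0.005,"tz": -0.066,"spin": 0}])

```text
t: 6.7
ee_pos: [608.8, -112.0, 67.6]
orientation: [2.122, 2.315, 0.001]
ft_force: [0.4, 0.1, -0.4]
width: 87.6
grasp_force: 0.0
```

>>> apply_moves(targets=[{"tx": 0,"ty": 0,"tz": 0,"spin": 0},{"tx": 0,"ty": 0,"tz": 0,"spin": 0},{"tx": 0,"ty": 0,"tz": 0,"spin": 0},{"tx": 0,"ty": 0,"tz": 0,"spin": 0},{"tx": 0,"ty": 0,"tz": 0,"spin": 0},{"tx": 0,"ty": 0,"tz": 0,"spin": 0},{"tx": 0,"ty": 0,"tz": 0,"spin": 0},{"tx": 0,"ty": 0,"tz": 0,"spin": 0}], gripper=1)

```text
t: 7.5
ee_pos: [608.3, -111.8, 66.7]
orientation: [2.122, 2.316, 0.0]
ft_force: [0.2, 0.3, -0.0]
width: 45.6
grasp_force: 30.0
```

>>> apply_moves(targets=[{"tx": 0,"ty": 0,"tz": 0.02,"spin": 0},{"tx": 0,"ty": 0,"tz": 0.05,"spin": 0},{"tx": -0.02,"ty": -0.03,"tz": 0.08,"spin": 0},{"tx": -0.045,"ty": -0.07,"tz": 0.11,"spin": 0},{"tx": -0.07,"ty": -0.11,"tz": 0.13,"spin": 0},{"tx": -0.095,"ty": -0.15,"tz": 0.133,"spin": 0},{"tx": -0.12,"ty": -0.19,"tz": 0.133,"spin": 0},{"tx": -0.143,"ty": -0.222,"tz": 0.133,"spin": 0}])

```text
t: 8.3
ee_pos: [463.9, -335.9, 200.3]
orientation: [2.122, 2.315, -0.0]
ft_force: [0.3, -0.7, -0.9]
width: 45.5
grasp_force: 30.0
```

Run:
```python
from h import *
im,C=look([("dish_tray",13),("wood_dish",200)],"w3")
o=ctrl.get_obs();print(o["ee_pos"],o["width"],o["grasp_force"])
```

```text
t 8.3 tcp [ 463.9 -335.9  200.3] yaw 5.0
dish_tray 13 score 0.79 box [250.0, 146.0, 319.0, 207.0] rect (465.6, -334.8, 68.1, 68.2, 5.0)
   pin [282.7 178.1] 0.87
wood_dish 200 score 0.79 box [234.0, 232.0, 333.0, 316.0] rect (463.8, -345.1, 51.6, 54.0, 5.0)
   pin [283.6 259.5] 0.78
[ 465.20725161 -333.55001253  199.5592358 ] 45.62124548381742 29.9999429644231
```

View pics/w3.png

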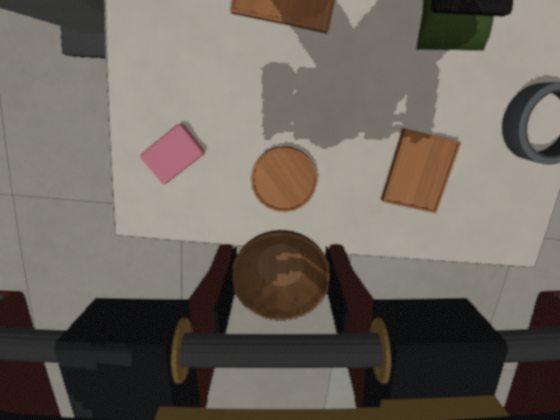

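Run:
```python
from h import *
z=np.load("pics/w3.npz"); C=(z["K"],z["d"],z["r"],z["t"])
for h in (212,217,222): print(h,ground([(281,275),(233,275),(330,275),(281,231),(281,319)],h,C).round(1).tolist())
print(proj([465.2,-333.6,199.6],C), proj([465.2,-333.6,217],C))
```

```text
212 [[463.1, -337.1], [439.6, -339.2], [487.2, -335.1], [461.1, -314.0], [465.4, -362.6]]
217 [[462.9, -334.3], [440.2, -336.4], [486.1, -332.4], [461.0, -312.0], [465.1, -359.0]]
222 [[462.7, -331.6], [440.7, -333.5], [485.1, -329.7], [460.8, -310.0], [464.7, -355.4]]
[[285.49812156 257.67462425]] [[285.94758302 273.97502573]]
```

>>> apply_moves(targets=[{"tx": 0,"ty": -0.001,"tz": -0.04,"spin": 0},{"tx": 0,"ty": -0.001,"tz": -0.08,"spin": 0},{"tx": 0,"ty": -0.001,"tz": -0.12,"spin": 0},{"tx": 0,"ty": -0.001,"tz": -0.15,"spin": 0},{"tx": 0,"ty": -0.001,"tz": -0.17,"spin": 0},{"tx": 0,"ty": -0.001,"tz": -0.182,"spin": 0},{"tx": 0,"ty": -0.001,"tz": -0.185,"spin": 0},{"tx": 0,"ty": -0.001,"tz": -0.185,"spin": 0}])

```text
t: 9.35
ee_pos: [465.8, -334.4, 14.8]
orientation: [2.121, 2.317, 0.0]
ft_force: [0.4, 0.0, -0.9]
width: 45.6
grasp_force: 30.0
```

>>> apply_moves(targets=[{"tx": 0,"ty": 0,"tz": 0,"spin": 0},{"tx": 0,"ty": 0,"tz": 0,"spin": 0},{"tx": 0,"ty": 0,"tz": 0,"spin": 0},{"tx": 0,"ty": 0,"tz": 0,"spin": 0},{"tx": 0,"ty": 0,"tz": 0,"spin": 0},{"tx": 0,"ty": 0,"tz": 0,"spin": 0},{"tx": 0,"ty": 0,"tz": 0,"spin": 0},{"tx": 0,"ty": 0,"tz": 0,"spin": 0}])

```text
t: 10.15
ee_pos: [465.2, -334.9, 14.6]
orientation: [-2.122, -2.316, 0.0]
ft_force: [0.2, 0.1, 0.6]
width: 45.9
grasp_force: 30.0
```

>>> apply_moves(targets=[{"tx": 0,"ty": 0,"tz": -0.001,"spin": 0},{"tx": 0,"ty": 0,"tz": -0.001,"spin": 0},{"tx": 0,"ty": 0,"tz": -0.001,"spin": 0},{"tx": 0,"ty": 0,"tz": -0.001,"spin": 0},{"tx": 0,"ty": 0,"tz": -0.001,"spin": 0},{"tx": 0,"ty": 0,"tz": -0.001,"spin": 0},{"tx": 0,"ty": 0,"tz": -0.001,"spin": 0},{"tx": 0,"ty": 0,"tz": -0.001,"spin": 0}])

```text
t: 10.95
ee_pos: [465.2, -334.9, 13.7]
orientation: [2.122, 2.316, 0.0]
ft_force: [-0.5, 0.5, -0.7]
width: 45.5
grasp_force: 30.0
```

>>> apply_moves(targets=[{"tx": 0,"ty": 0,"tz": 0,"spin": 0},{"tx": 0,"ty": 0,"tz": 0,"spin": 0},{"tx": 0,"ty": 0,"tz": 0,"spin": 0},{"tx": 0,"ty": 0,"tz": 0,"spin": 0},{"tx": 0,"ty": 0,"tz": 0.005,"spin": 0},{"tx": 0,"ty": 0,"tz": 0.02,"spin": 0},{"tx": 0,"ty": 0,"tz": 0.06,"spin": 0},{"tx": 0,"ty": 0,"tz": 0.1,"spin": 0}], gripper=-1)

```text
t: 11.75
ee_pos: [464.7, -334.5, 115.2]
orientation: [-2.122, -2.315, 0.0]
ft_force: [0.1, -0.1, 0.2]
width: 87.8
grasp_force: 0.0
```

>>> apply_moves(targets=[{"tx": 0.02,"ty": 0.03,"tz": 0.03,"spin": 0},{"tx": 0.045,"ty": 0.07,"tz": 0.06,"spin": 0},{"tx": 0.07,"ty": 0.11,"tz": 0.06,"spin": 0},{"tx": 0.095,"ty": 0.15,"tz": 0.06,"spin": 0},{"tx": 0.12,"ty": 0.19,"tz": 0.05,"spin": 0},{"tx": 0.142,"ty": 0.216,"tz": 0.04,"spin": 0},{"tx": 0.142,"ty": 0.216,"tz": 0.04,"spin": 0},{"tx": 0.142,"ty": 0.216,"tz": 0.04,"spin": 0}])

```text
t: 12.55
ee_pos: [607.2, -118.3, 154.3]
orientation: [2.12, 2.318, -0.0]
ft_force: [0.2, 0.8, -0.6]
width: 88.2
grasp_force: 0.0
```

Run:
```python
from h import *
im,C=look([("card_pack",65),("card_wallet",51),("wet_wipes",29),("wipes_tray",13)],"w4")
print(ctrl.get_obs()["ee_pos"])
im=im[120:280,200:360,::-1]; cv2.imwrite("pics/w4c.png",cv2.resize(im,None,fx=3.7,fy=3.7,interpolation=cv2.INTER_CUBIC))
```

```text
t 12.55 tcp [ 607.2 -118.3  154.3] yaw 5.1
card_pack 65 score 0.65 box [384.0, 135.0, 432.0, 184.0] rect (698.2, -71.1, 26.8, 34.3, -16.5)
card_pack 65 score 0.55 box [253.0, 172.0, 311.0, 246.0] rect (607.5, -119.2, 39.8, 58.5, -4.5)
   pin [284.1 202.8] 0.91
   pin [408.1 158.9] 0.86
card_wallet 51 score 0.97 box [238.0, 140.0, 327.0, 260.0] rect (608.0, -116.8, 69.0, 99.7, 4.7)
wet_wipes 29 score 0.68 box [242.0, 98.0, 321.0, 262.0] rect (602.7, -51.6, 35.1, 64.6, -84.7)
wipes_tray 13 score 0.94 box [68.0, 34.0, 186.0, 250.0] rect (459.5, -93.2, 98.6, 185.0, -6.2)
   pin [129.4 148.4] 0.93
[ 606.97816315 -119.4968603   153.88179622]
```

View pics/w4c.png

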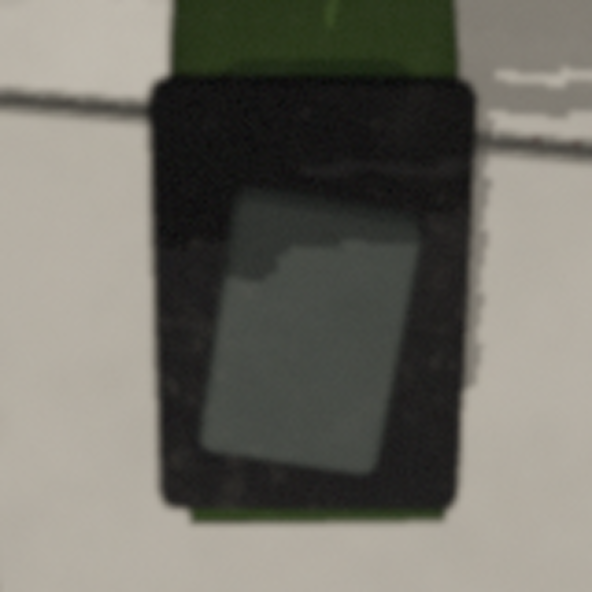

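>>> apply_moves(targets=[{"tx": 0.0005,"ty": 0,"tz": -0.03,"spin": -5},{"tx": 0.0005,"ty": 0,"tz": -0.06,"spin": -9.5},{"tx": 0.0005,"ty": 0,"tz": -0.08,"spin": -9.5},{"tx": 0.0005,"ty": 0,"tz": -0.092,"spin": -9.5},{"tx": 0.0005,"ty": 0,"tz": -0.0985,"spin": -9.5},{"tx": 0.0005,"ty": 0,"tz": -0.0985,"spin": -9.5},{"tx": 0.0005,"ty": 0,"tz": -0.0985,"spin": -9.5},{"tx": 0.0005,"ty": 0,"tz": -0.0985,"spin": -9.5}])

```text
t: 13.8
ee_pos: [608.5, -119.0, 56.3]
orientation: [2.306, 2.131, 0.002]
ft_force: [0.7, 0.6, 1.0]
width: 87.9
grasp_force: 0.0
```

>>> apply_moves(targets=[{"tx": 0,"ty": 0,"tz": 0,"spin": 0},{"tx": 0,"ty": 0,"tz": 0,"spin": 0},{"tx": 0,"ty": 0,"tz": 0,"spin": 0},{"tx": 0,"ty": 0,"tz": 0,"spin": 0},{"tx": 0,"ty": 0,"tz": 0,"spin": 0},{"tx": 0,"ty": 0,"tz": 0,"spin": 0},{"tx": 0,"ty": 0,"tz": 0,"spin": 0},{"tx": 0,"ty": 0,"tz": 0,"spin": 0}], gripper=1)

```text
t: 14.6
ee_pos: [607.7, -118.9, 55.1]
orientation: [2.307, 2.133, 0.0]
ft_force: [-0.0, 0.7, -0.8]
width: 39.8
grasp_force: 30.0
```

>>> apply_moves(targets=[{"tx": 0,"ty": 0,"tz": 0.01,"spin": 0},{"tx": 0,"ty": 0,"tz": 0.04,"spin": 0},{"tx": 0,"ty": -0.02,"tz": 0.08,"spin": 0},{"tx": 0,"ty": -0.06,"tz": 0.11,"spin": -2},{"tx": 0.001,"ty": -0.1,"tz": 0.125,"spin": -3.5},{"tx": 0.001,"ty": -0.14,"tz": 0.125,"spin": -3.5},{"tx": 0.001,"ty": -0.18,"tz": 0.125,"spin": -3.5},{"tx": 0.001,"ty": -0.193,"tz": 0.125,"spin": -3.5}])

```text
t: 15.4
ee_pos: [608.4, -315.5, 181.2]
orientation: [2.372, 2.057, -0.0]
ft_force: [-0.5, 0.5, -1.2]
width: 40.1
grasp_force: 30.0
```

Run:
```python
from h import *
im,C=look([("tin_tray",13),("card_pack",190),("dish_tray",13),("wood_dish",28)],"w5")
o=ctrl.get_obs();print(o["ee_pos"],o["width"])
```

```text
t 15.4 tcp [ 608.4 -315.5  181.2] yaw -8.2
tin_tray 13 score 0.93 box [250.0, 141.0, 318.0, 215.0] rect (610.3, -309.3, 63.3, 71.5, -8.2)
   pin [280.6 179.7] 0.71
card_pack 190 score 0.87 box [17.0, 189.0, 71.0, 247.0] rect (495.1, -273.1, 19.1, 29.8, -48.5)
card_pack 190 score 0.79 box [240.0, 212.0, 321.0, 319.0] rect (607.5, -315.3, 39.4, 59.6, -8.2)
   pin [ 46.6 218.5] 0.78
   pin [283.5 261.3] 0.66
dish_tray 13 score 0.61 box [225.0, 5.0, 310.0, 61.0] rect (615.6, -177.5, 32.3, 68.2, -84.5)
dish_tray 13 score 0.59 box [116.0, 188.0, 187.0, 253.0] rect (469.6, -334.5, 70.3, 71.3, -68.8)
   pin [150.8 217.6] 0.71
wood_dish 28 score 0.78 box [120.0, 207.0, 166.0, 246.0] rect (464.5, -334.7, 46.8, 47.9, 81.8)
   pin [147.8 221.7] 0.72
   pin [281.7 180.6] 0.42
[ 608.92053276 -310.43447443  180.22959209] 40.121304887281624
```

View pics/w5.png

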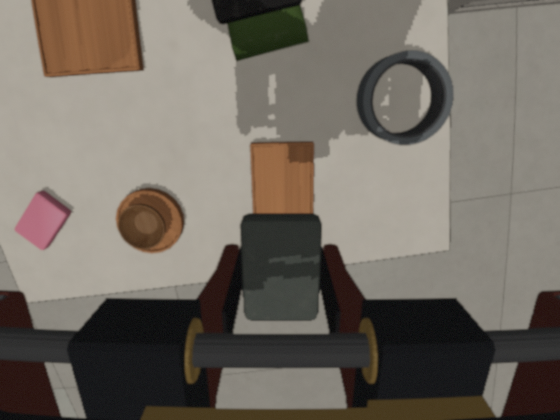

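```bash
cat >> h.py <<'E'
from scipy.optimize import minimize
def fitbox(mask,C,w,l,z0,z1,x0,y0,yaw0,valid=None,rnd=False):
    """pose (x,y,yaw deg) of a box w (own x) by l (own y), z0..z1, whose silhouette best matches mask where valid"""
    S=4; m=cv2.resize(mask.astype(np.uint8),None,fx=S,fy=S,interpolation=cv2.INTER_NEAREST)>0
    v=np.ones_like(m) if valid is None else cv2.resize(valid.astype(np.uint8),None,fx=S,fy=S,interpolation=cv2.INTER_NEAREST)>0
    b=np.array([(-w/2,-l/2),(w/2,-l/2),(w/2,l/2),(-w/2,l/2)])
    if rnd: a=np.linspace(0,2*np.pi,48); b=w/2*np.c_[np.cos(a),np.sin(a)]
    def cost(p):
        c,s=np.cos(np.radians(p[2])),np.sin(np.radians(p[2])); q=b@np.array([[c,s],[-s,c]])+p[:2]
        P=np.vstack([np.c_[q,np.full(len(q),h)] for h in (z0,z1)])
        u=(proj(P,C)+.5)*S-.5
        h=cv2.convexHull(u.astype(np.float32)); im=np.zeros(m.shape,np.uint8)
        cv2.fillConvexPoly(im,np.round(h*16).astype(np.int32),1,shift=4); g=im>0
        return 1-(g&m&v).sum()/((g|m)&v).sum()
    s=np.array([[0,0,0],[6,0,0],[0,6,0],[0,0,4]])+[x0,y0,yaw0]
    r=minimize(cost,[x0,y0,yaw0],method="Nelder-Mead",options=dict(initial_simplex=s,xatol=.05,fatol=1e-5))
    return r.x.round(1),round(1-r.fun,3)
def brown(png,box):
    im=cv2.imread(f"pics/{png}.png"); h=cv2.cvtColor(im,cv2.COLOR_BGR2HSV)
    m=(h[:,:,1]>95)&(h[:,:,0]<18); v=np.zeros(m.shape,bool); l,t,r,b=box; v[t:b,l:r]=1
    return m&v,v
def camz(png): z=np.load(f"pics/{png}.npz"); return z["K"],z["d"],z["r"],z["t"]
E
python3 - <<'E'
from h import *
T=cam("top")
m,v=brown("top0",(380,178,428,216)); print("tin top",m.sum(),fitbox(m,T,62,80,0,13,610,-313,-8))
m,v=brown("w1",(245,262,318,332)); print("tin w1",m.sum(),fitbox(m,camz("w1"),62,80,0,13,610,-313,-8))
m,v=brown("w5",(225,125,340,208)); print("tin w5",m.sum(),fitbox(m,camz("w5"),62,80,0,13,610,-313,-8,v))
m,v=brown("w3",(370,115,480,225)); print("tin w3",m.sum(),fitbox(m,camz("w3"),62,80,0,13,610,-313,-8,v))
m,v=brown("w3",(240,135,330,215)); print("dish w3",m.sum(),fitbox(m,camz("w3"),70,70,0,13,465,-334,0,v,True))
m,v=brown("top0",(170,205,245,272)); print("wallet top",m.sum(),fitbox(m,T,94,124,0,13,485,237,11,v))
m,v=brown("top0",(285,222,368,275)); print("wipes top",m.sum(),fitbox(m,T,94,184,0,13,458,-93,-6,v))
m,v=brown("w2",(40,20,195,280)); print("wipes w2",m.sum(),fitbox(m,camz("w2"),94,184,0,13,458,-93,-6,v))
E
```

```text
tin top 618 (array([ 610.8, -313.3,   -7.7]), np.float64(0.937))
tin w1 2121 (array([ 608.6, -316.6,   -5.2]), np.float64(0.901))
tin w5 4024 (array([ 609. , -316. ,   -6.6]), np.float64(0.965))
tin w3 4313 (array([ 610. , -315.1,   -6.4]), np.float64(0.919))
dish w3 3291 (array([ 465.8, -337.4,    4. ]), np.float64(0.929))
wallet top 1535 (array([485.9, 237.6,  11.1]), np.float64(0.956))
wipes top 2241 (array([459.7, -91.9,  -6.4]), np.float64(0.973))
wipes w2 23868 (array([456.5, -93.7,  -6.2]), np.float64(0.939))
```

>>> apply_moves(targets=[{"tx": 0.001,"ty": -0.004,"tz": -0.04,"spin": 1},{"tx": 0.001,"ty": -0.004,"tz": -0.08,"spin": 1},{"tx": 0.001,"ty": -0.004,"tz": -0.11,"spin": 1},{"tx": 0.001,"ty": -0.004,"tz": -0.135,"spin": 1},{"tx": 0.001,"ty": -0.004,"tz": -0.155,"spin": 1},{"tx": 0.001,"ty": -0.004,"tz": -0.164,"spin": 1},{"tx": 0.001,"ty": -0.004,"tz": -0.164,"spin": 1},{"tx": 0.001,"ty": -0.004,"tz": -0.164,"spin": 1}])

```text
t: 16.65
ee_pos: [610.3, -315.7, 16.8]
orientation: [2.352, 2.082, 0.001]
ft_force: [0.1, 0.1, -0.3]
width: 39.6
grasp_force: 30.0
```

>>> apply_moves(targets=[{"tx": 0,"ty": 0,"tz": 0,"spin": 0},{"tx": 0,"ty": 0,"tz": 0,"spin": 0},{"tx": 0,"ty": 0,"tz": 0,"spin": 0},{"tx": 0,"ty": 0,"tz": 0,"spin": 0},{"tx": 0,"ty": 0,"tz": 0,"spin": 0},{"tx": 0,"ty": 0,"tz": 0,"spin": 0},{"tx": 0,"ty": 0,"tz": 0,"spin": 0},{"tx": 0,"ty": 0,"tz": 0,"spin": 0}])

```text
t: 17.45
ee_pos: [609.7, -315.9, 16.1]
orientation: [-2.353, -2.082, 0.0]
ft_force: [-0.1, 0.7, -0.5]
width: 39.9
grasp_force: 30.0
```

Lower 1.5 mm (y +1), then release and rise.

>>> apply_moves(targets=[{"tx": 0,"ty": 0.001,"tz": -0.001,"spin": 0},{"tx": 0,"ty": 0.001,"tz": -0.0015,"spin": 0},{"tx": 0,"ty": 0.001,"tz": -0.0015,"spin": 0},{"tx": 0,"ty": 0.001,"tz": -0.0015,"spin": 0},{"tx": 0,"ty": 0.001,"tz": -0.0015,"spin": 0},{"tx": 0,"ty": 0.001,"tz": -0.0015,"spin": 0},{"tx": 0,"ty": 0.001,"tz": -0.0015,"spin": 0},{"tx": 0,"ty": 0.001,"tz": -0.0015,"spin": 0}])

```text
t: 18.25
ee_pos: [609.7, -314.9, 14.7]
orientation: [2.353, 2.082, 0.0]
ft_force: [-0.1, -0.6, -1.1]
width: 39.6
grasp_force: 30.0
```

>>> apply_moves(targets=[{"tx": 0,"ty": 0,"tz": 0,"spin": 0},{"tx": 0,"ty": 0,"tz": 0,"spin": 0},{"tx": 0,"ty": 0,"tz": 0,"spin": 0},{"tx": 0,"ty": 0,"tz": 0,"spin": 0},{"tx": 0,"ty": 0,"tz": 0.005,"spin": 0},{"tx": 0,"ty": 0,"tz": 0.03,"spin": 0},{"tx": 0,"ty": 0,"tz": 0.08,"spin": 0},{"tx": 0,"ty": 0,"tz": 0.12,"spin": 0}], gripper=-1)

```text
t: 19.05
ee_pos: [609.8, -314.9, 136.7]
orientation: [2.353, 2.082, 0.0]
ft_force: [0.6, -1.0, 0.8]
width: 87.8
grasp_force: 0.0
```

Run:
```python
from h import *
im,C=look([("tin_tray",13),("card_pack",24)],"w6")
o=ctrl.get_obs();print(o["ee_pos"],o["width"])
cv2.imwrite("pics/w6c.png",cv2.resize(im[120:320,180:380,::-1],None,fx=3,fy=3,interpolation=cv2.INTER_CUBIC))
```

```text
t 19.05 tcp [ 609.8 -314.9  136.7] yaw -7.0
tin_tray 13 score 0.72 box [258.0, 165.0, 302.0, 235.0] rect (608.0, -318.5, 40.5, 60.6, -8.2)
tin_tray 13 score 0.57 box [243.0, 148.0, 322.0, 241.0] rect (609.3, -313.8, 63.3, 81.9, -7.3)
card_pack 24 score 0.69 box [259.0, 168.0, 302.0, 231.0] rect (608.5, -315.2, 39.3, 58.4, -7.6)
card_pack 24 score 0.69 box [3.0, 197.0, 41.0, 263.0] rect (362.5, -314.2, 40.6, 62.7, -49.1)
   pin [ 17.3 228.3] 0.89
   pin [281.1 200.1] 0.79
[ 609.29749586 -314.65570074  134.54331511] 87.77677774489179
```

View pics/w6c.png

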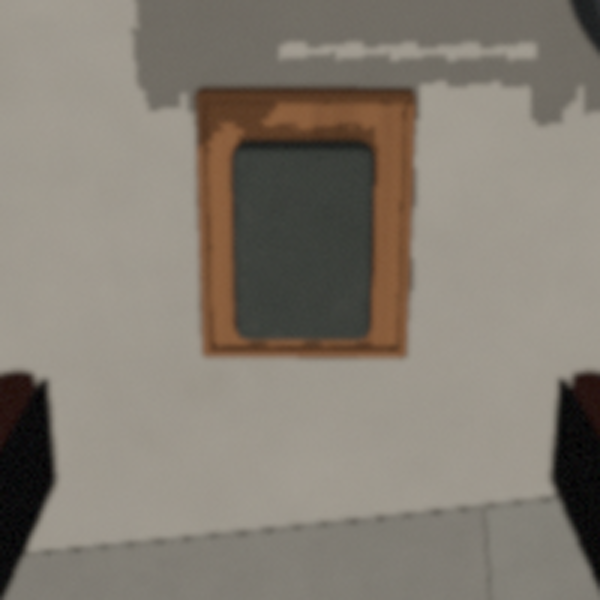

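>>> apply_moves(targets=[{"tx": 0,"ty": 0.03,"tz": 0.01,"spin": 3},{"tx": 0,"ty": 0.07,"tz": 0.01,"spin": 8},{"tx": 0,"ty": 0.11,"tz": 0.01,"spin": 11.7},{"tx": -0.001,"ty": 0.15,"tz": 0.01,"spin": 11.7},{"tx": -0.001,"ty": 0.18,"tz": 0,"spin": 11.7},{"tx": -0.001,"ty": 0.198,"tz": -0.015,"spin": 11.7},{"tx": -0.001,"ty": 0.198,"tz": -0.03,"spin": 11.7},{"tx": -0.001,"ty": 0.198,"tz": -0.03,"spin": 11.7}])

```text
t: 20.1
ee_pos: [606.4, -116.4, 101.1]
orientation: [-2.124, -2.308, 0.005]
ft_force: [-0.0, -0.4, 0.5]
width: 88.0
grasp_force: 0.0
```

Run:
```python
from h import *
im,C=look([("card_wallet",51)],"w7")
print(ctrl.get_obs()["ee_pos"])
for r in ctrl.outline_of("card_wallet","wrist")[:1]:
    print(fitbox(r["pixels"],C,70,100,37,51,608,-117,4.7))
# cash box edge from top view
print(ground([(176,230),(178,190),(172,258)],125,cam("top")))
```

```text
t 20.1 tcp [ 606.4 -116.4  101.1] yaw 4.8
card_wallet 51 score 0.76 box [230.0, 151.0, 342.0, 295.0] rect (608.3, -116.4, 69.3, 99.1, 4.7)
   pin [285.3 223.2] 0.78
   pin [268.4 402. ] 0.73
[ 608.62209708 -117.94292486  104.27191729]
(array([ 608.6, -118.6,    4.6]), np.float64(0.96))
[[488.02677673 298.03781107]
 [590.76625107 299.15481666]
 [418.00891126 303.72479694]]
```

>>> apply_moves(targets=[{"tx": 0,"ty": 0.0005,"tz": -0.02,"spin": 0},{"tx": 0,"ty": 0.0005,"tz": -0.04,"spin": 0},{"tx": 0,"ty": 0.0005,"tz": -0.054,"spin": 0},{"tx": 0,"ty": 0.0005,"tz": -0.06,"spin": 0},{"tx": 0,"ty": 0.0005,"tz": -0.0625,"spin": 0},{"tx": 0,"ty": 0.0005,"tz": -0.0625,"spin": 0},{"tx": 0,"ty": 0.0005,"tz": -0.0625,"spin": 0},{"tx": 0,"ty": 0.0005,"tz": -0.0625,"spin": 0}])

```text
t: 21.1
ee_pos: [609.2, -116.5, 42.9]
orientation: [2.128, 2.31, 0.001]
ft_force: [0.1, -0.2, -0.5]
width: 87.9
grasp_force: 0.0
```

>>> apply_moves(targets=[{"tx": 0,"ty": 0,"tz": 0,"spin": 0},{"tx": 0,"ty": 0,"tz": 0,"spin": 0},{"tx": 0,"ty": 0,"tz": 0,"spin": 0},{"tx": 0,"ty": 0,"tz": 0,"spin": 0},{"tx": 0,"ty": 0,"tz": 0,"spin": 0},{"tx": 0,"ty": 0,"tz": 0,"spin": 0},{"tx": 0,"ty": 0,"tz": 0,"spin": 0},{"tx": 0,"ty": 0,"tz": 0,"spin": 0}], gripper=1)

```text
t: 21.9
ee_pos: [608.9, -116.3, 42.4]
orientation: [2.128, 2.31, 0.0]
ft_force: [-0.6, 2.0, 4.0]
width: 70.0
grasp_force: 30.0
```

Run:
```python
import cv2,numpy as np
a=cv2.imread("pics/top0.png")[130:340,20:270]; b=cv2.imread("pics/scene0.png")[0:260,60:310]
a=cv2.resize(a,(400,336)); b=cv2.resize(b,(400,416)); 
o=np.zeros((416,800,3),np.uint8); o[:336,:400]=a; o[:,400:]=b; cv2.imwrite("pics/left.png",o)
```

```text
(no output)
```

View pics/left.png

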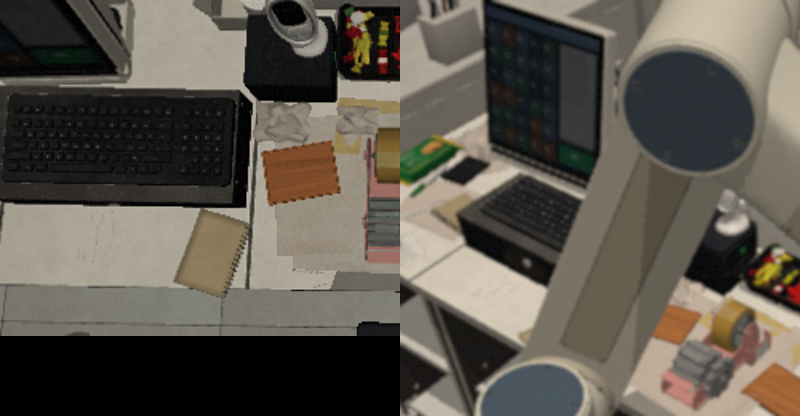

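>>> apply_moves(targets=[{"tx": 0,"ty": 0,"tz": 0.01,"spin": 0},{"tx": 0,"ty": 0,"tz": 0.03,"spin": 0},{"tx": 0,"ty": 0,"tz": 0.07,"spin": 0},{"tx": -0.01,"ty": 0.01,"tz": 0.11,"spin": 0},{"tx": -0.02,"ty": 0.04,"tz": 0.14,"spin": 1},{"tx": -0.03,"ty": 0.08,"tz": 0.158,"spin": 2},{"tx": -0.04,"ty": 0.12,"tz": 0.158,"spin": 3},{"tx": -0.055,"ty": 0.16,"tz": 0.158,"spin": 4}])

```text
t: 22.7
ee_pos: [553.8, 44.9, 201.5]
orientation: [2.045, 2.382, 0.003]
ft_force: [-0.3, -0.0, -2.1]
width: 69.5
grasp_force: 30.0
```

>>> apply_moves(targets=[{"tx": -0.015,"ty": 0.04,"tz": 0,"spin": 1},{"tx": -0.03,"ty": 0.08,"tz": 0,"spin": 2},{"tx": -0.045,"ty": 0.12,"tz": 0,"spin": 2.4},{"tx": -0.06,"ty": 0.155,"tz": 0,"spin": 2.4},{"tx": -0.068,"ty": 0.18,"tz": 0,"spin": 2.4},{"tx": -0.068,"ty": 0.193,"tz": 0,"spin": 2.4},{"tx": -0.068,"ty": 0.193,"tz": 0,"spin": 2.4},{"tx": -0.068,"ty": 0.193,"tz": 0,"spin": 2.4}])

```text
t: 23.5
ee_pos: [486.0, 236.0, 200.2]
orientation: [1.996, 2.426, -0.001]
ft_force: [-0.8, -0.3, -1.2]
width: 69.4
grasp_force: 30.0
```

Run:
```python
from h import *
im,C=look([("wallet_tray",13),("card_wallet",210)],"w8")
o=ctrl.get_obs();print(o["ee_pos"],o["width"])
m,v=brown("w8",(200,80,365,230)); print(m.sum(),fitbox(m,C,94,124,0,13,486,237,11,v))
```

```text
t 23.5 tcp [486.  236.  200.2] yaw 11.1
wallet_tray 13 score 0.79 box [231.0, 120.0, 326.0, 174.0] rect (476.1, 271.2, 53.5, 93.9, -78.9)
card_wallet 210 score 0.91 box [206.0, 170.0, 354.0, 337.0] rect (483.5, 242.6, 68.4, 87.9, 11.2)
card_wallet 210 score 0.4 box [83.0, 2.0, 230.0, 84.0] rect (413.9, 329.4, 31.5, 60.4, -80.7)
   pin [279.4 259.4] 0.95
[486.00873513 235.65500391 200.10383183] 69.66013943893215
4726 (array([484.4, 234.5,  11.1]), np.float64(0.474))
```

View pics/w8.png

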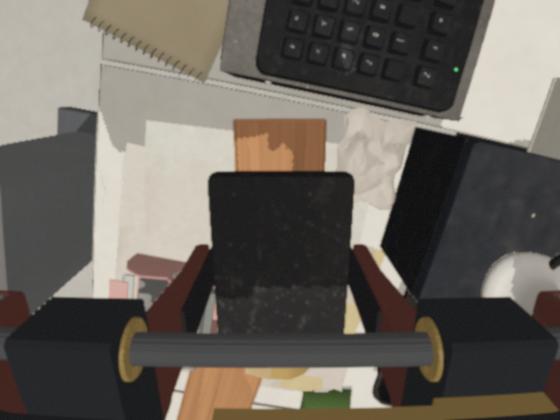

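Run:
```python
from h import *
C=camz("w8")
m,v=brown("w8",(200,95,365,168)); print(m.sum(),fitbox(m,C,94,124,0,13,486,237,11,v))
print("edge pts", ground([(234,119),(326,119)],13,C).round(1).tolist())
print("stand bottom",ground([(385,225),(392,200),(410,150)],0,C).round(0).tolist(),"top",ground([(417,130),(425,300)],100,C).round(0).tolist())
print("wallet far corners z209.5",ground([(209,173),(352,173)],209.5,C).round(1).tolist())
# top-cam stand front
print(ground([(174,192),(228,192)],0,cam("top")).round(0).tolist(),ground([(174,192),(228,192)],100,cam("top")).round(0).tolist())
print("cash bottom",ground([(240,78),(330,95)],0,C).round(0).tolist())
```

```text
4328 (array([483.2, 234.3,  11. ]), np.float64(0.969))
edge pts [[427.2, 287.9], [516.8, 305.4]]
stand bottom [[611.0, 205.0], [610.0, 234.0], [614.0, 292.0]] top [[575.0, 314.0], [628.0, 173.0]]
wallet far corners z209.5 [[443.6, 278.1], [507.2, 290.6]]
[[615.0, 341.0], [618.0, 187.0]] [[591.0, 315.0], [594.0, 175.0]]
cash bottom [[425.0, 328.0], [517.0, 329.0]]
```

>>> apply_moves(targets=[{"tx": -0.001,"ty": 0.0005,"tz": -0.04,"spin": 0},{"tx": -0.001,"ty": 0.0005,"tz": -0.08,"spin": 0},{"tx": -0.001,"ty": 0.0005,"tz": -0.12,"spin": 0},{"tx": -0.001,"ty": 0.0005,"tz": -0.15,"spin": 0},{"tx": -0.001,"ty": 0.0005,"tz": -0.17,"spin": 0},{"tx": -0.001,"ty": 0.0005,"tz": -0.18,"spin": 0},{"tx": -0.001,"ty": 0.0005,"tz": -0.183,"spin": 0},{"tx": -0.001,"ty": 0.0005,"tz": -0.183,"spin": 0}])

```text
t: 24.55
ee_pos: [485.1, 237.1, 17.5]
orientation: [1.997, 2.425, 0.001]
ft_force: [0.5, 0.5, -0.2]
width: 69.6
grasp_force: 30.0
```

>>> apply_moves(targets=[{"tx": 0,"ty": 0,"tz": 0,"spin": 0},{"tx": 0,"ty": 0,"tz": 0,"spin": 0},{"tx": 0,"ty": 0,"tz": 0,"spin": 0},{"tx": 0,"ty": 0,"tz": 0,"spin": 0},{"tx": 0,"ty": 0,"tz": 0,"spin": 0},{"tx": 0,"ty": 0,"tz": 0,"spin": 0},{"tx": 0,"ty": 0,"tz": 0,"spin": 0},{"tx": 0,"ty": 0,"tz": 0,"spin": 0}])

```text
t: 25.35
ee_pos: [484.7, 237.2, 17.1]
orientation: [-1.996, -2.426, 0.0]
ft_force: [-0.0, 0.3, -1.0]
width: 70.1
grasp_force: 30.0
```

>>> apply_moves(targets=[{"tx": 0,"ty": -0.001,"tz": -0.001,"spin": 0},{"tx": 0,"ty": -0.001,"tz": -0.0015,"spin": 0},{"tx": 0,"ty": -0.001,"tz": -0.0015,"spin": 0},{"tx": 0,"ty": -0.001,"tz": -0.0015,"spin": 0},{"tx": 0,"ty": -0.001,"tz": -0.0015,"spin": 0},{"tx": 0,"ty": -0.001,"tz": -0.0015,"spin": 0},{"tx": 0,"ty": -0.001,"tz": -0.0015,"spin": 0},{"tx": 0,"ty": -0.001,"tz": -0.0015,"spin": 0}])

```text
t: 26.15
ee_pos: [484.7, 236.2, 15.7]
orientation: [1.996, 2.426, 0.0]
ft_force: [0.5, -0.2, -1.2]
width: 70.0
grasp_force: 30.0
```

>>> apply_moves(targets=[{"tx": 0,"ty": 0,"tz": 0,"spin": 0},{"tx": 0,"ty": 0,"tz": 0,"spin": 0},{"tx": 0,"ty": 0,"tz": 0,"spin": 0},{"tx": 0,"ty": 0,"tz": 0,"spin": 0},{"tx": 0,"ty": 0,"tz": 0.01,"spin": 0},{"tx": 0,"ty": 0,"tz": 0.04,"spin": 0},{"tx": 0,"ty": 0,"tz": 0.09,"spin": 0},{"tx": 0,"ty": 0,"tz": 0.14,"spin": 0}], gripper=-1)

```text
t: 26.95
ee_pos: [484.0, 235.8, 157.3]
orientation: [-1.996, -2.425, 0.002]
ft_force: [0.9, 0.5, -0.7]
width: 88.1
grasp_force: 0.0
```

Run:
```python
from h import *
im,C=look([("wallet_tray",13),("card_wallet",24)],"w9")
o=ctrl.get_obs();print(o["ee_pos"],o["width"])
cv2.imwrite("pics/w9c.png",cv2.resize(im[100:300,180:380,::-1],None,fx=3,fy=3,interpolation=cv2.INTER_CUBIC))
```

```text
t 26.95 tcp [484.  235.8 157.3] yaw 11.1
wallet_tray 13 score 0.59 box [228.0, 124.0, 334.0, 252.0] rect (483.0, 236.7, 93.7, 123.9, 11.2)
card_wallet 24 score 0.58 box [241.0, 136.0, 323.0, 247.0] rect (483.0, 235.9, 69.6, 99.9, 11.1)
   pin [282.5 190.8] 0.92
[484.47356205 236.03179819 156.06837148] 87.70251413443897
```

View pics/w9c.png

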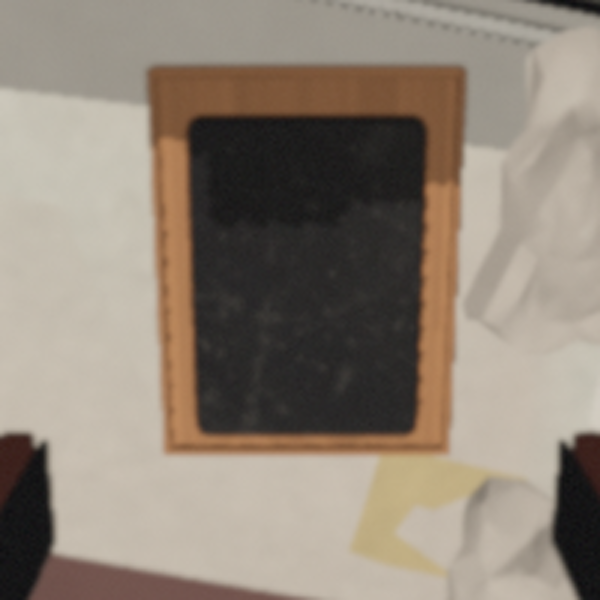

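>>> apply_moves(targets=[{"tx": 0.01,"ty": -0.03,"tz": 0.03,"spin": -1},{"tx": 0.025,"ty": -0.07,"tz": 0.044,"spin": -2},{"tx": 0.04,"ty": -0.115,"tz": 0.044,"spin": -3},{"tx": 0.055,"ty": -0.16,"tz": 0.044,"spin": -4},{"tx": 0.07,"ty": -0.205,"tz": 0.044,"spin": -5},{"tx": 0.085,"ty": -0.25,"tz": 0.044,"spin": -6},{"tx": 0.1,"ty": -0.295,"tz": 0.044,"spin": -6},{"tx": 0.115,"ty": -0.335,"tz": 0.044,"spin": -6}])

```text
t: 28.0
ee_pos: [598.8, -101.0, 197.4]
orientation: [-2.119, -2.315, 0.003]
ft_force: [0.4, 1.3, -0.6]
width: 87.5
grasp_force: 0.0
```

Run:
```python
from h import *
im,C=look([("wet_wipes",29)],"w10")
print(ctrl.get_obs()["ee_pos"])
for r in ctrl.outline_of("wet_wipes","wrist")[:1]: print(fitbox(r["pixels"],C,70,160,0,29,605,-115,5))
m,v=brown("w10",(40,20,215,290)); print("tray",m.sum(),fitbox(m,C,94,184,0,13,458,-93,-6,v))
```

```text
t 28.0 tcp [ 598.8 -101.   197.4] yaw 5.1
wet_wipes 29 score 0.89 box [253.0, 114.0, 322.0, 259.0] rect (607.8, -106.8, 66.2, 149.2, 5.8)
   pin [289.2 189.8] 0.61
[ 599.05090209 -100.86247806  197.3794872 ]
(array([ 608.4, -113.1,    6.1]), np.float64(0.861))
tray 16285 (array([457.8, -94. ,  -6.1]), np.float64(0.914))
```

View pics/w10.png

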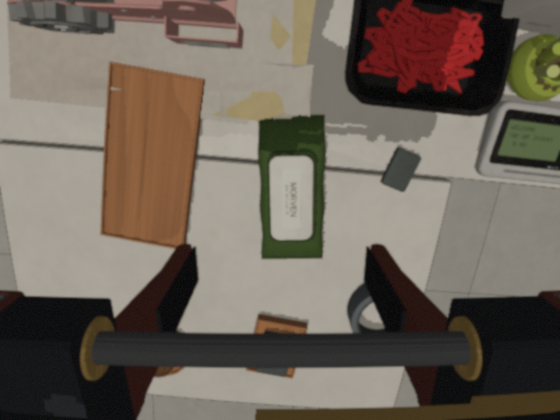

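Run:
```python
from h import *
C=camz("w10"); im=cv2.imread("pics/w10.png"); h=cv2.cvtColor(im,cv2.COLOR_BGR2HSV)
roi=np.zeros(h.shape[:2],bool); roi[105:268,245:335]=1
g=(h[:,:,0]>35)&(h[:,:,0]<85)&(h[:,:,1]>70)&roi
n,l,s,_=cv2.connectedComponentsWithStats(g.astype(np.uint8)); g=l==1+s[1:,4].argmax()
cs,_=cv2.findContours(g.astype(np.uint8),cv2.RETR_EXTERNAL,cv2.CHAIN_APPROX_NONE); full=cv2.drawContours(np.zeros(g.shape,np.uint8),cs,-1,1,-1)>0
print("green box",cv2.boundingRect(full.astype(np.uint8)),rect(full,29,C),fitbox(full,C,70,160,0,29,607,-110,5))
lid=full&~g&(h[:,:,1]<60)&(h[:,:,2]>90); lid=cv2.morphologyEx(lid.astype(np.uint8),cv2.MORPH_CLOSE,np.ones((7,7)))
n,l,s,_=cv2.connectedComponentsWithStats(lid); lid=l==1+s[1:,4].argmax()
print("lid",rect(lid,37,C),fitbox(lid,C,42,86,37,37,607,-110,5))
```

```text
green box (259, 116, 66, 142) (608.3, -106.8, 63.2, 145.0, 5.8) (array([ 610.5, -116.1,    7.6]), np.float64(0.793))
lid (607.9, -112.9, 43.0, 86.6, 5.3) (array([ 608. , -113.1,    5.8]), np.float64(0.958))
```

>>> apply_moves(targets=[{"tx": 0.005,"ty": -0.006,"tz": -0.03,"spin": 0.5},{"tx": 0.0095,"ty": -0.012,"tz": -0.07,"spin": 0.5},{"tx": 0.0095,"ty": -0.012,"tz": -0.1,"spin": 0.5},{"tx": 0.0095,"ty": -0.012,"tz": -0.12,"spin": 0.5},{"tx": 0.0095,"ty": -0.012,"tz": -0.14,"spin": 0.5},{"tx": 0.0095,"ty": -0.012,"tz": -0.145,"spin": 0.5},{"tx": 0.0095,"ty": -0.012,"tz": -0.145,"spin": 0.5},{"tx": 0.0095,"ty": -0.012,"tz": -0.145,"spin": 0.5}])

```text
t: 29.0
ee_pos: [609.5, -110.2, 55.3]
orientation: [2.109, 2.328, 0.0]
ft_force: [0.6, -0.5, 0.6]
width: 88.1
grasp_force: 0.0
```

>>> apply_moves(targets=[{"tx": -0.001,"ty": -0.002,"tz": -0.01,"spin": 0},{"tx": -0.001,"ty": -0.002,"tz": -0.02,"spin": 0},{"tx": -0.001,"ty": -0.002,"tz": -0.03,"spin": 0},{"tx": -0.001,"ty": -0.002,"tz": -0.04,"spin": 0},{"tx": -0.001,"ty": -0.002,"tz": -0.046,"spin": 0},{"tx": -0.001,"ty": -0.002,"tz": -0.049,"spin": 0},{"tx": -0.001,"ty": -0.002,"tz": -0.049,"spin": 0},{"tx": -0.001,"ty": -0.002,"tz": -0.049,"spin": 0}])

```text
t: 29.8
ee_pos: [608.4, -112.9, 5.8]
orientation: [2.11, 2.327, 0.0]
ft_force: [-0.1, -0.5, -0.0]
width: 87.9
grasp_force: 0.0
```

>>> apply_moves(targets=[{"tx": 0,"ty": 0,"tz": 0,"spin": 0},{"tx": 0,"ty": 0,"tz": 0,"spin": 0},{"tx": 0,"ty": 0,"tz": 0,"spin": 0},{"tx": 0,"ty": 0,"tz": 0,"spin": 0},{"tx": 0,"ty": 0,"tz": 0,"spin": 0},{"tx": 0,"ty": 0,"tz": 0,"spin": 0},{"tx": 0,"ty": 0,"tz": 0,"spin": 0},{"tx": 0,"ty": 0,"tz": 0,"spin": 0}], gripper=1)

```text
t: 30.6
ee_pos: [608.6, -112.9, 6.0]
orientation: [2.11, 2.327, 0.001]
ft_force: [-0.1, 1.1, 5.0]
width: 69.2
grasp_force: 30.0
```

>>> apply_moves(targets=[{"tx": 0,"ty": 0,"tz": 0.01,"spin": 0},{"tx": 0,"ty": 0,"tz": 0.04,"spin": 0},{"tx": -0.01,"ty": 0,"tz": 0.08,"spin": 0},{"tx": -0.04,"ty": 0.005,"tz": 0.12,"spin": -3},{"tx": -0.08,"ty": 0.01,"tz": 0.144,"spin": -7},{"tx": -0.12,"ty": 0.015,"tz": 0.144,"spin": -11},{"tx": -0.15,"ty": 0.0195,"tz": 0.144,"spin": -11.8},{"tx": -0.15,"ty": 0.0195,"tz": 0.144,"spin": -11.8}])

```text
t: 31.4
ee_pos: [452.9, -92.4, 149.4]
orientation: [-2.336, -2.095, 0.005]
ft_force: [-0.5, -0.4, -1.6]
width: 69.1
grasp_force: 30.0
```

Run:
```python
from h import *
im,C=look([("wipes_tray",13)],"w11")
o=ctrl.get_obs();print(o["ee_pos"],o["width"],o["ft_force"])
h=cv2.cvtColor(cv2.imread("pics/w11.png"),cv2.COLOR_BGR2HSV); zt=o["ee_pos"][2]+31
lid=((h[:,:,1]<60)&(h[:,:,2]>110)).astype(np.uint8); lid[:, :215]=0; lid[:,345:]=0; lid[:140]=0; lid[340:]=0
lid=cv2.morphologyEx(lid,cv2.MORPH_OPEN,np.ones((3,3))); lid=cv2.morphologyEx(lid,cv2.MORPH_CLOSE,np.ones((9,9)))
n,l,s,_=cv2.connectedComponentsWithStats(lid); k=1+s[1:,4].argmax(); print(s[k],"lid",rect(l==k,zt,C))
```

```text
t 31.4 tcp [452.9 -92.4 149.4] yaw -6.2
wipes_tray 13 score 0.69 box [234.0, 87.0, 346.0, 102.0] rect (466.7, -9.3, 13.8, 92.8, 83.8)
   pin [279.  258.9] 0.51
[458.97725718 -93.54918303 150.09127639] 69.18707943138074 [ 1.09522313 -0.78090287 -1.51695758]
[  229   200   100   134 12664] lid (452.4, -80.8, 41.3, 63.2, -5.9)
```

View pics/w11.png

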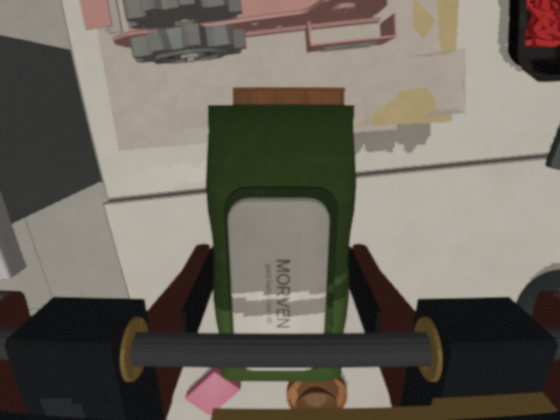

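>>> apply_moves(targets=[{"tx": -0.0005,"ty": 0,"tz": -0.03,"spin": 0},{"tx": -0.0005,"ty": 0,"tz": -0.06,"spin": 0},{"tx": -0.0005,"ty": 0,"tz": -0.09,"spin": 0},{"tx": -0.0005,"ty": 0,"tz": -0.11,"spin": 0},{"tx": -0.0005,"ty": 0,"tz": -0.125,"spin": 0},{"tx": -0.0005,"ty": 0,"tz": -0.132,"spin": 0},{"tx": -0.0005,"ty": 0,"tz": -0.132,"spin": 0},{"tx": -0.0005,"ty": 0,"tz": -0.132,"spin": 0}])

```text
t: 32.35
ee_pos: [458.6, -93.5, 17.7]
orientation: [2.338, 2.098, 0.001]
ft_force: [0.6, 0.4, -1.6]
width: 69.0
grasp_force: 30.0
```

>>> apply_moves(targets=[{"tx": 0,"ty": 0,"tz": 0,"spin": 0},{"tx": 0,"ty": 0,"tz": 0,"spin": 0},{"tx": 0,"ty": 0,"tz": 0,"spin": 0},{"tx": 0,"ty": 0,"tz": 0,"spin": 0},{"tx": 0,"ty": 0,"tz": 0,"spin": 0},{"tx": 0,"ty": 0,"tz": 0,"spin": 0},{"tx": 0,"ty": 0,"tz": 0,"spin": 0},{"tx": 0,"ty": 0,"tz": 0,"spin": 0}])

```text
t: 33.15
ee_pos: [457.7, -93.3, 17.7]
orientation: [-2.338, -2.098, 0.0]
ft_force: [0.9, -0.4, -2.0]
width: 69.2
grasp_force: 30.0
```

>>> apply_moves(targets=[{"tx": 0.0005,"ty": 0,"tz": -0.001,"spin": 0},{"tx": 0.0005,"ty": 0,"tz": -0.0015,"spin": 0},{"tx": 0.0005,"ty": 0,"tz": -0.0015,"spin": 0},{"tx": 0.0005,"ty": 0,"tz": -0.0015,"spin": 0},{"tx": 0.0005,"ty": 0,"tz": -0.0015,"spin": 0},{"tx": 0.0005,"ty": 0,"tz": -0.0015,"spin": 0},{"tx": 0.0005,"ty": 0,"tz": -0.0015,"spin": 0},{"tx": 0.0005,"ty": 0,"tz": -0.0015,"spin": 0}])

```text
t: 33.95
ee_pos: [458.2, -93.3, 16.2]
orientation: [2.338, 2.098, 0.0]
ft_force: [-0.5, -0.4, -1.3]
width: 69.1
grasp_force: 30.0
```

>>> apply_moves(targets=[{"tx": 0,"ty": 0,"tz": 0,"spin": 0},{"tx": 0,"ty": 0,"tz": 0,"spin": 0},{"tx": 0,"ty": 0,"tz": 0,"spin": 0},{"tx": 0,"ty": 0,"tz": 0,"spin": 0},{"tx": 0,"ty": 0,"tz": 0.01,"spin": 0},{"tx": 0,"ty": 0,"tz": 0.05,"spin": 0},{"tx": 0,"ty": 0,"tz": 0.1,"spin": 0},{"tx": 0,"ty": 0,"tz": 0.15,"spin": 0}], gripper=-1)

```text
t: 34.75
ee_pos: [457.5, -93.2, 168.1]
orientation: [-2.338, -2.097, 0.001]
ft_force: [0.7, -0.5, 0.7]
width: 87.7
grasp_force: 0.0
```

>>> apply_moves(targets=[{"tx": 0,"ty": -0.03,"tz": 0.04,"spin": 0},{"tx": 0,"ty": -0.06,"tz": 0.08,"spin": 0},{"tx": 0,"ty": -0.09,"tz": 0.12,"spin": 0},{"tx": 0,"ty": -0.11,"tz": 0.14,"spin": 0},{"tx": 0,"ty": -0.12,"tz": 0.14,"spin": 0},{"tx": 0,"ty": -0.12,"tz": 0.14,"spin": 0},{"tx": 0,"ty": -0.12,"tz": 0.14,"spin": 0},{"tx": 0,"ty": -0.12,"tz": 0.14,"spin": 0}])

```text
t: 35.55
ee_pos: [457.4, -212.1, 304.6]
orientation: [-2.335, -2.097, 0.002]
ft_force: [0.1, -0.2, -0.0]
width: 88.2
grasp_force: 0.0
```

Run:
```python
from h import *
im,C=look([("wipes_tray",13),("wet_wipes",39),("dish_tray",13),("wood_dish",28),("tin_tray",13),("card_pack",24)],"w12")
o=ctrl.get_obs();print(o["ee_pos"],o["width"])
```

```text
t 35.55 tcp [ 457.4 -212.1  304.6] yaw -6.2
wipes_tray 13 score 0.85 box [236.0, 3.0, 312.0, 142.0] rect (456.3, -99.8, 95.2, 169.7, -6.4)
wet_wipes 39 score 0.64 box [243.0, 2.0, 297.0, 134.0] rect (457.2, -96.1, 66.1, 148.8, -6.3)
   pin [271.5  70.1] 0.91
dish_tray 13 score 0.64 box [272.0, 223.0, 324.0, 266.0] rect (465.5, -334.5, 69.1, 72.1, -6.1)
   pin [293.7 243.1] 0.73
   pin [268.7  69.8] 0.72
wood_dish 28 score 0.65 box [282.0, 238.0, 316.0, 265.0] rect (463.1, -334.7, 46.7, 49.4, -29.3)
   pin [295.5 249.6] 0.77
tin_tray 13 score 0.56 box [370.0, 191.0, 424.0, 250.0] rect (608.4, -312.7, 68.9, 84.5, -7.6)
   pin [393.5 221.5] 0.7
card_pack 24 score 0.81 box [462.0, 17.0, 492.0, 56.0] rect (710.5, -81.7, 30.9, 41.6, -16.3)
card_pack 24 score 0.69 box [195.0, 219.0, 236.0, 263.0] rect (351.2, -312.7, 40.3, 60.0, -48.1)
   pin [218.8 240.8] 0.76
   pin [476.8  39.5] 0.73
[ 458.19546721 -213.37018615  306.21993219] 87.71240297091681
```

View pics/w12.png

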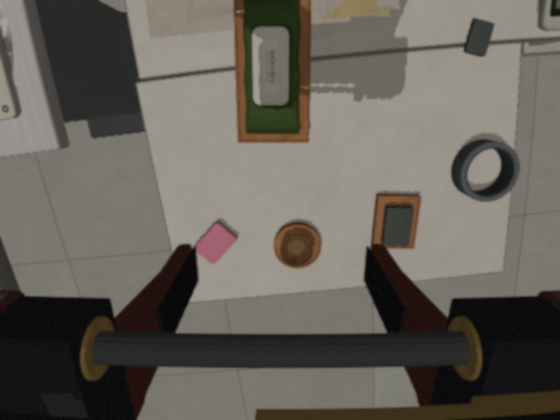

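The last picture shows the pack of wipes in the long tray at about (272, 70), the dish in the round tray at (298, 246) and the tin in the small tray at (397, 222). The tape at (485, 170) is untouched, and the gripper is clear of everything.

```bash
python3 -c "
from workcell import ctrl
print(ctrl.close_job())"
```

```text
the job is handed in; nothing more can be done
None
```

The job is handed in at about 36 s: the dish, tin, wallet and wipes were put away in that order, each in its own tray, lying flat and centred to within about 2 mm by the camera, and the tape and order pad were never touched.

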